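Show the bare spinner body to the inspection camera

TASK

First turn the selector on the inspection light's control box to its third position, the mark with three dots. Then pick the bare three-ring spinner body off the rack, leaving the other two parts on their posts, and hold it still in front of the inspection camera: its middle on the lens axis, 100 mm out from the lens glass, its flat face square to the lens. Finish while holding it there in the gripper; do not put it down or let go.

Things in the scene. Friction and masses are not known exactly. Their poses are not given: they have to be found in the camera images.
- lamp_box: Grey control box of the inspection light, fixed to the table, 110 (x) x 120 (y) x 45 mm high; origin at the centre of its underside, x away from the robot, z up; yaw within 0.3 rad. Selector on its top; round it on the far side lie four marks: rows of 1, 2, 3 and 4 white dots, one dot leftmost, the others clockwise from it seen from above.
- selector (a joint): Angle of the selector, rad, growing clockwise seen from above, 0 to 2.1 between stops. Pointer at the 1-dot mark at 0, 2 dots at 0.7, 3 dots at 1.4, 4 dots at 2.1. Turns stiffly (0.06 N m of friction), without clicks, and stays where it is left. Starts between 0 and 0.75.
- selector_grip (a point): Point on the selector's axis, z = 65 mm, 20 mm above the box top. Turns with the knob: z up, x along the grip bar to its pointer end (white line), at 1.05 rad minus the joint value from the box's x. Black grip bar 42 x 12 mm (wide along y), 5 to 32 mm above the box top; under it a round skirt 48 mm across, 6.5 mm high.
- work_rack: Aluminium rack fixed to the table, plate 70 (x) x 290 (y) x 12 mm, with three steel posts 20 mm across whose flat tops are 40 mm above the table, at y = -105, 0 and 105 mm of its frame; origin at the centre of its underside, z up. One part lies loose on each post, in any order.
- blank: The bare spinner body, 45 x 49 x 6 mm, 20 g: three open rings round a hub, no balls. Lies flat on one of the posts (hub within 5 mm of its middle), any yaw. Origin on its underside, z up. Hub at (-4.3, 0, 3) mm; rings, 18 mm across and 6 mm thick, centred at (13, 0), (-13, 15), (-13, -15) mm, overhang the post; pinch one ring across, tangentially.
- blank_hub (a point): The middle of the bare spinner part, the centre of its hub at half thickness; axes as the part's.
- spinner: A finished six-armed spinner with balls, 82 x 94 x 15 mm, on another post; to be left there. Origin at the centre of its underside.
- cap: A small round cap, 22 mm across and 8 mm high, on the third post; to be left there. Origin at the centre of its underside.
- camera_head: Head of the inspection camera on a fixed stand (foot 110 x 100 mm), leaning 30 degrees from upright: it looks up and towards the robot. Origin at the middle of the lens glass, 125 mm above the table; z is the lens axis, out of the lens. White ring light round the glass in a black housing 68 mm across, the widest part; the head extends 102 mm behind the glass.

How it is judged (in metres and radians):
On the way, in this order (a step that is already met when the one before it is completed fails the run):
1. the selector stands at the three-dot mark, let go, and the spinner body is still on its post (value of joint selector between 1.2 and 1.6 rad and distance of blank from where it was at the start of the episode below 0.02 m and contact force between the fingers and lamp_box below 0.1 N), for 0.3 s.
2. the spinner body is lifted off its post in the gripper (height (world z) of blank_hub above 0.08 m and contact force between the fingers and blank above 1 N), for 0.2 s.
At the end, for the whole second after the job is handed in: Selector within 0.2 rad of three dots. Gripper holds the spinner body still, clear of the camera, hub within 12 mm of the lens axis (each way across), 85 to 115 mm out from the glass, face within 0.2 rad of square to the lens. Six-armed spinner and cap within 20 mm of their start (value of joint selector between 1.2 and 1.6 rad and x of blank_hub in the frame of camera_head between -0.012 and 0.012 m and y of blank_hub in the frame of camera_head between -0.012 and 0.012 m and z of blank_hub in the frame of camera_head between 0.085 and 0.115 m and angle between the z axis of blank and the z axis of camera_head, either way round below 0.2 rad and contact force between the fingers and blank above 1 N and contact force between blank and camera_head below 0.05 N and linear speed of blank below 0.02 m/s and angular speed of blank below 0.2 rad/s and distance of each of spinner, cap from where it was at the start of the episode below 0.02 m); the arm keeps its last pose, push and grip.
It fails at once if the six-armed spinner or the cap is moved off its place by more than 20 mm (distance of any of spinner, cap from where it was at the start of the episode above 0.02 m).
It also fails if it takes over 48 s, if anything falls off the work surface, if the arm or the gripper's body presses on something with over 40 N, if the wrist force passes 120 N, or if a joint passes its speed limit or range.

ROBOT

A 7-joint arm with a two-finger parallel gripper is mounted at the origin on a cart in front of the work surface, level with it; the furniture and walls round the work are solid. World frame = base frame: x ahead of the robot, y to its left, z up, the work surface at z = 0. Lengths are in mm, angles in rad, forces in N, time in s.
With the tool pointing down it reaches from about 400 to 850 mm from the base axis. Payload 10.4 kg.
Tool frame: the origin (TCP) lies between the finger pads; the fingertips stand 14 mm ahead of it and the grasp point (between the pads) lies 5 mm behind it; y points along the fingers, x is the direction in which the jaws open and shut, and the axes are right-handed (so a half turn about y gives the same grasp; the last joint's range is limited). The gripper opens to 85 mm and grips with 20 to 120 N. Pads are 22 mm wide; open, the fingers measure 114 mm over their backs; the gripper's body (76 mm by 85 mm) begins 54 mm behind the grasp point. The pads swing forward as they close: fully open they stand 13 mm farther back than shut.
Start: joints at [-1.295, 0.332, -0.065, 1.46, 0.022, 1.35, -0.088], TCP at [183.97, 597.331, 245.338] pointing down, gripper open.
Joint ranges: [-2.6, 2.6], [-0.5, 2.12], [-1.47, 1.34], [0.16, 2.42], [-1.27, 4.41], [0.06, 2.06], [-2.6, 2.6]. Speed limits (rad/s): [2.22, 2.22, 2.79, 2.79, 3.14, 3.14, 3.14].

INTERFACE

Orientations are given as a unit quaternion [x, y, z, w].
In Python, from rig import ctrl gives the robot as it stands.
- The arm moves only by the tool step_arm, never from a script. Its argument "deltas" is a list of rows, each an object of numbers: "x", "y", "z": the shift along the tool's x, y, z in cm; "wx", "wy", "wz": the turn, a rotation vector about the tool's x, y, z in degrees; "gripper": the closure, from 0 (fully open) to 1 (shut). A call has 1 to 8 rows; each row is the pose to reach, as a shift and turn from the pose commanded when the call began, along the tool's axes at that moment; what a row does not reach only later rows make up. A row lasts 1/12 s, in which the tool goes at most 41.7 mm and 7.16 degrees, less where a joint would pass 70% of its speed; a pose out of reach is approached as far as the arm can. A call with a gripper value outside its range is refused whole. The fingers move at their own pace and stop on an object; "newtons" is the grip in N (left out, the last holds). Time passes only in rows, so rows that repeat a pose let the fingers close. It gives the time, the measured TCP pose, the force and the opening at its end, in the units of the state.
- ctrl.observe(): the state, without advancing time (a new reading comes with each control period).
- ctrl.get_image(name): name is "side" or "top"; returns a dict with "color" (384x512x3 uint8, blue, green, red), "depth" (384x512 float32, mm along the optical axis (not along the pixel's ray), 0 where there is no reading), "fx", "fy", "cx", "cy" (pixels), "position" and "orientation" of the camera in the world. Camera axes: x right, y up, looking along -z (the intrinsics and any distortion apply to the point x, -y, -z); pixel columns grow to the right and rows downward; lengths in mm; the calibration is good to about 2 mm. A picture is of the moment at which its call begins.
- ctrl.job_done(): hands the job in, once; it reports no verdict.
Trained networks look in a picture, given as the dict that the camera call returned (one of the last four; its "shot" number tells which), for a name from the list of things; names that differ only in an ending like _2 or _b are one class to them, and where a whole thing is asked for, a point or a joint stands for the part that bears it (a point fixed in the world has none). Each returns a list of dicts, best first, with "score" (0 to 1); they miss things now and then, are a little off and sometimes report something else, mostly with a low value. They report only what shows in the picture. A call takes as long as a camera call.
- ctrl.outline_of(query, picture): "mask" (384x512 bool, what is visible of it) and "extent" ([left, top, right, bottom] in pixels, round what is visible of it).
The state is a dict: "t": time; "joint_positions": joint angles; "joint_vel": joint speeds; "joint_torque": joint torques, N m; "position": TCP position; "orientation": TCP orientation; "ft_force": force on the tool from outside, world axes, zero at the start; "wrist_torque": the same for the moment, N m; "grip_width": finger opening in mm.
Only numpy, scipy, OpenCV 4.12 (cv2) and the standard library are available. Lean on these libraries where they do the work, as an engineer would, in place of code of your own. Each camera call takes 0.05 s, during which the arm holds its last target.

## Working session

There is one attempt and no reset: what is moved stays moved. The work goes in short steps, Python scripts to look and compute and a tool call to move; the robot and the scene stay as the last step left them, time stands still between calls to the robot, and variables do not carry over. Pictures are saved under pics/ and viewed, and the job is handed in when it is done.

Besides the shell and the picture viewer there is one more tool, called after "Request:" as a command line: name --argument value ..., lists and objects as JSON in quotes. step_arm: Moves the arm, as the interface text tells. Its arguments: {"type":"object","properties":{"deltas":{"type":"array","items":{"type":"object","properties":{"x":{"type":"number"},"y":{"type":"number"},"z":{"type":"number"},"wx":{"type":"number"},"wy":{"type":"number"},"wz":{"type":"number"},"gripper":{"type":"number"}}}},"newtons":{"type":"number"}},"required":["deltas"]}

```bash
ls; mkdir -p pics; cat > h.py <<'E'
from rig import ctrl
import numpy as np, cv2
from scipy.spatial.transform import Rotation as R
def K(p): return p["fx"],p["fy"],p["cx"],p["cy"]
def cloud(p):
    fx,fy,cx,cy=K(p); d=p["depth"]; v,u=np.mgrid[0:d.shape[0],0:d.shape[1]]
    c=np.stack([(u-cx)/fx*d,-(v-cy)/fy*d,-d],-1)
    return c@R.from_quat(p["orientation"]).as_matrix().T+np.array(p["position"])
def proj(p,X):
    fx,fy,cx,cy=K(p); c=(np.atleast_2d(X)-np.array(p["position"]))@R.from_quat(p["orientation"]).as_matrix()
    return np.stack([cx-fx*c[:,0]/c[:,2],cy+fy*c[:,1]/c[:,2]],-1)
def onplane(p,uv,z):
    fx,fy,cx,cy=K(p); uv=np.atleast_2d(uv).astype(float)
    r=np.stack([(uv[:,0]-cx)/fx,-(uv[:,1]-cy)/fy,-np.ones(len(uv))],-1)@R.from_quat(p["orientation"]).as_matrix().T
    o=np.array(p["position"]); return o+r*((z-o[2])/r[:,2])[:,None]
E
python3 - <<'E'
from h import *
import pickle
s=ctrl.observe(); print({k:np.round(v,3) for k,v in s.items()})
for n in("side","top"):
    p=ctrl.get_image(n); print(n,{k:v for k,v in p.items() if k not in("color","depth")})
    cv2.imwrite(f"pics/{n}0.png",p["color"])
    o={}
    for q in("lamp_box","selector","work_rack","blank","spinner","cap","camera_head"):
        r=ctrl.outline_of(q,p); o[q]=r; print(q,[(round(x["score"],2),x["extent"]) for x in r])
    pickle.dump((p,o),open(f"{n}0.pkl","wb"))
E
```

```text
pics
{'t': np.float64(0.0), 'joint_positions': array([-1.295,  0.333, -0.065,  1.461,  0.022,  1.35 , -0.088]), 'joint_vel': array([-0.   ,  0.   , -0.   ,  0.001, -0.001, -0.   ,  0.   ]), 'joint_torque': array([ 0.0000e+00, -6.2546e+01,  4.9000e-02, -3.9160e+01,  1.6000e-02,
        1.0000e-02, -0.0000e+00]), 'position': array([183.877, 596.972, 244.514]), 'orientation': array([ 0.569,  0.42 , -0.42 , -0.569]), 'ft_force': array([ 0.671,  0.202, -0.954]), 'wrist_torque': array([0.014, 0.   , 0.026]), 'grip_width': np.float64(85.502)}
side {'fx': 428.766346243601, 'fy': 428.766346243601, 'cx': 255.9371935401788, 'cy': 198.68636706578218, 'position': array([ 190.41478791, -908.01552343,  797.21287072]), 'orientation': array([ 0.43989725, -0.08065107, -0.1378102 ,  0.88373874]), 'shot': 1}
lamp_box [(0.58, [191.2, 153.3, 234.3, 183.9])]
selector [(0.72, [201.1, 151.8, 212.2, 164.0])]
work_rack [(0.89, [237.8, 197.6, 283.2, 270.6])]
blank []
spinner [(0.79, [249.3, 233.7, 284.9, 262.8]), (0.29, [237.8, 198.9, 280.4, 272.0])]
cap [(0.44, [256.6, 218.0, 260.3, 225.5])]
camera_head [(0.95, [304.5, 270.1, 346.3, 322.5])]
top {'fx': 349.57908643176336, 'fy': 349.57908643176336, 'cx': 263.6474632445452, 'cy': 194.21632595085217, 'position': array([391.0184261 , -50.38701865, 941.46836232]), 'orientation': array([ 0.04262261, -0.03803429, -0.70076862,  0.71109777]), 'shot': 2}
lamp_box [(0.94, [112.8, 183.8, 166.8, 234.4])]
selector [(0.54, [124.2, 207.5, 147.1, 230.0])]
work_rack [(0.66, [213.6, 172.6, 325.6, 216.5])]
blank [(0.47, [294.4, 181.6, 324.1, 215.9])]
spinner [(0.8, [296.9, 181.7, 323.9, 215.4])]
cap [(0.5, [266.1, 188.9, 277.5, 196.1])]
camera_head [(0.81, [389.3, 168.0, 417.4, 199.1])]
```

```bash
python3 - <<'E'
from h import *
import pickle
s=ctrl.observe(); print(R.from_quat(s["orientation"]).as_matrix().round(3))
p,o=pickle.load(open("top0.pkl","rb")); im=p["color"]
cv2.imwrite("pics/t1.png",cv2.resize(im[150:260,90:430],None,fx=2.3,fy=2.3,interpolation=cv2.INTER_CUBIC))
cv2.imwrite("pics/t2.png",cv2.resize(im[165:225,205:335],None,fx=6,fy=6,interpolation=cv2.INTER_CUBIC))
cv2.imwrite("pics/t3.png",cv2.resize(im[175:245,100:180],None,fx=8,fy=8,interpolation=cv2.INTER_CUBIC))
p,o=pickle.load(open("side0.pkl","rb")); im=p["color"]
cv2.imwrite("pics/s1.png",cv2.resize(im[140:330,170:370],None,fx=3,fy=3,interpolation=cv2.INTER_CUBIC))
E
```

```text
[[ 0.294 -0.    -0.956]
 [ 0.956  0.     0.294]
 [ 0.    -1.     0.   ]]
```

View pics/top0.png

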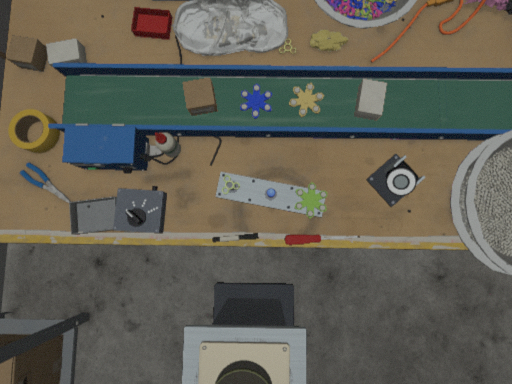

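View pics/t2.png

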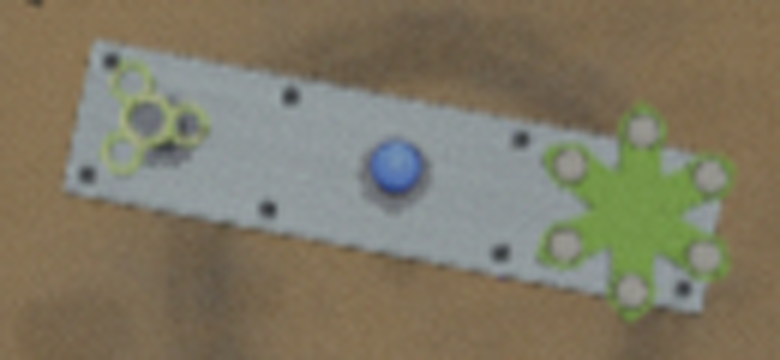

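View pics/t3.png

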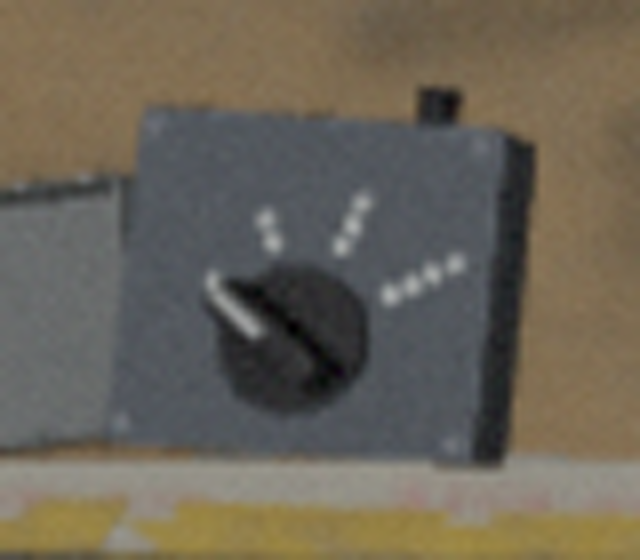

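View pics/s1.png

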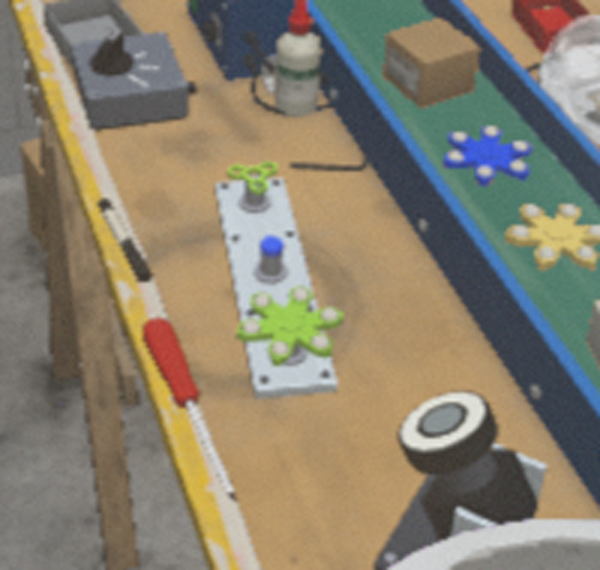

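View pics/side0.png

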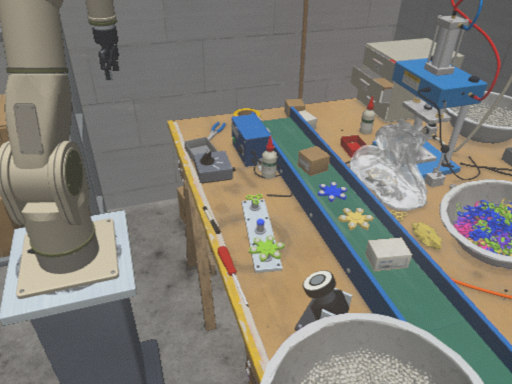

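```bash
cat > m.py <<'E'
from h import *
import pickle
D={n:pickle.load(open(f"{n}0.pkl","rb")) for n in("top","side")}
for n in D:
    p,o=D[n]; C=cloud(p)
    # table check
    m=(C[...,0]>400)&(C[...,0]<560)&(abs(C[...,2])<15)&(abs(C[...,1])<300)&(p["depth"]>0)
    print(n,"table z",np.median(C[m][:,2]),C[m][:,2].std())
    for q in("lamp_box","selector","work_rack","spinner","cap","camera_head"):
        if not o[q]: continue
        P=C[o[q][0]["mask"]&(p["depth"]>0)]
        print(q,len(P),"med",np.median(P,0).round(1),"min",np.percentile(P,3,axis=0).round(1),"max",np.percentile(P,97,axis=0).round(1))
    # greens
    hsv=cv2.cvtColor(p["color"],cv2.COLOR_BGR2HSV)
    g=cv2.inRange(hsv,(28,60,60),(75,255,255))>0
    nlab,lab,st,ce=cv2.connectedComponentsWithStats(g.astype(np.uint8))
    for i in range(1,nlab):
        if st[i,4]>25:
            P=C[(lab==i)&(p["depth"]>0)]
            print(" g",st[i],ce[i].round(1),np.median(P,0).round(1) if len(P) else None)
E
python3 m.py
```

```text
top table z -0.3224621781314454 4.939942837531125
lamp_box 2181 med [447.6 271.1  44.1] min [395.  220.   14.8] max [500.8 335.8  74.6]
selector 300 med [429.6 278.2  52. ] min [409.5 260.3  46.6] max [450.4 301.7  78.4]
work_rack 2109 med [501.4 -30.7  11.4] min [ 454.6 -181.     7.6] max [543.6  74.1  43.5]
spinner 556 med [ 480.2 -163.2   48.5] min [ 443.8 -196.    43.2] max [ 516.3 -131.7   54.8]
cap 53 med [499.4 -60.2  47.6] min [489.1 -70.4  44.4] max [507.3 -52.3  50.8]
camera_head 715 med [ 523.5 -367.9  124.9] min [ 493.  -394.2   90.8] max [ 564.  -341.4  139.6]
 g [360   3  12  17  83] [366.2  11.8] [1004.4 -318.6   43.7]
 g [284  42   8  10  28] [286.9  46.9] [ 918.8 -100.5    5.5]
 g [223 115  24   8  72] [234.7 118.9] [687.1  34.5  63.2]
 g [288 114  13  11  33] [294.7 119.3] [ 686.6 -122.1   63.5]
 g [302 115  25   9  86] [313.6 119. ] [ 689.7 -170.3   63.1]
 g [248 117  13   8  46] [254.  120.6] [684.3 -14.8  62.5]
 g [261 116  27   9 102] [272.9 120. ] [686.  -62.6  63.3]
 g [226 182  13  12  30] [232.  186.6] [511.4  37.4  45.1]
 g [295 182  33  37 474] [311.  199.
[... 798 characters left out ...]
] [27.6 70.2] [ 31.9  12.  484.4]
 g [307 181  25  35  60] [319.4 198.4] [687.4 -46.9  63.9]
 g [246 194  17  11 103] [254.4 198. ] [518.   49.   43.9]
 g [489 203  23  22 199] [502.2 211.6] [1139.9 -245.3   74.9]
 g [333 216  14  19  41] [340.  225.9] [ 687.1 -164.3   64.3]
 g [476 220  11   6  43] [481.6 222.7] [1067.8 -255.5   58.4]
 g [ 81 233  13  14  27] [ 86.8 240.5] [ 56.4 -48.7  78.3]
 g [249 237  36  25 415] [266.7 248.5] [ 480.5 -170.3   48. ]
 g [484 238  18  14 103] [492.7 244.6] [1029.6 -337.6   60.4]
 g [ 31 245  24  12  53] [ 42.2 252.3] [-43.8 -61.3  79.4]
 g [502 245  10  11  52] [506.9 250.8] [1042.3 -373.1   66.3]
 g [ 64 248  16   7  28] [ 70.8 250.9] [ 19.5 -72.   77.8]
```

```bash
cat > m2.py <<'E'
from h import *
import pickle
p,o=pickle.load(open("top0.pkl","rb"))
def w(pts,z): 
    uv=np.array([(100+(x+.5)/8-.5,175+(y+.5)/8-.5) for x,y in pts]); return onplane(p,uv,z)[:,:2].round(1)
c=w([(147,107),(502,130),(480,460),(115,440)],45); print("corners",c.tolist(),"centre",c.mean(0))
for i in range(4):
    d=c[(i+1)%4]-c[i]; print(np.hypot(*d).round(1),np.arctan2(d[1],d[0]).round(3))
rows=[w([(266,215),(275,245)],45),w([(363,202),(353,224),(343,246)],45),w([(390,296),(414,285),(434,273),(457,264)],45)]
# lines intersect
A=[];b=[]
for r in rows:
    m=r.mean(0);d=np.linalg.svd(r-m)[2][0]
    if d@(m-c.mean(0))<0:d=-d
    print("row",m,np.arctan2(d[1],d[0]).round(3)); n=np.array([-d[1],d[0]]);A.append(n);b.append(n@m)
print("axis from rows",np.linalg.lstsq(np.array(A),np.array(b),rcond=None)[0])
print("skirt c",w([(293,337)],51.5))
bt=w([(210,278),(330,400),(262,333)],77);print("bar",bt.tolist(),(bt[0]+bt[1])/2,np.hypot(*(bt[0]-bt[1])))
d=bt[0]-bt[1];print(np.arctan2(d[1],d[0]))
E
python3 m2.py
```

```text
corners [[504.7, 334.2], [498.8, 218.6], [392.7, 220.6], [397.3, 337.8]] centre [448.375 277.8  ]
115.8 -1.622
106.1 3.123
117.3 1.532
107.5 -0.034
row [465.3 291.8] 0.34
row [467.63333333 265.26666667] -0.379
row [450.05  241.475] -1.096
axis from rows [430.59368574 279.71476911]
skirt c [[430.7 280.2]]
bar [[447.5, 297.5], [410.3, 258.2], [430.6, 280.4]] [428.9  277.85] 54.114046235704826
0.8128422516188911
```

```bash
cat > m3.py <<'E'
from h import *
import pickle
from scipy.optimize import differential_evolution
def fitblank(p,z,box,tag):
    im=p["color"].astype(np.float32)
    ev=im[...,1]-im[...,0]  # G-B : plate grey 0, body large (wood also, limited to box)
    ev=np.clip(ev-(im[...,2]-im[...,1]).clip(0)*3,-20,80)
    t=np.linspace(0,2*np.pi,40,endpoint=False)
    def pts(v,rr):
        x,y,a=v; out=[]
        for k in range(3):
            c=np.array([x,y])+17.3*np.array([np.cos(a+k*2.0944),np.sin(a+k*2.0944)])
            out.append(c+rr*np.stack([np.cos(t),np.sin(t)],-1))
        out.append(np.array([x,y])+(rr)*np.stack([np.cos(t),np.sin(t)],-1))
        q=np.concatenate(out); return np.c_[q,np.full(len(q),z)]
    def samp(P):
        uv=proj(p,P).astype(np.float32)
        return cv2.remap(ev,uv[:,0].reshape(-1,1),uv[:,1].reshape(-1,1),cv2.INTER_LINEAR).ravel()
    def cost(v): 
        inn=[[v[0],v[1]]]+[[v[0]+17.3*np.cos(v[2]+k*2.0944),v[1]+17.3*np.sin(v[2]+k*2.0944)] for k in range(3)]
        return -samp(pts(v,7.3)).mean()+0.3*samp(np.c_[np.array(inn),np.full(4,z)]).mean()
    r=differential_evolution(cost,box+[(0,2.0944)],seed=0,tol=1e-6)
    S=12;uv0=proj(p,[[r.x[0],r.x[1],z]])[0].astype(int)-[22,20]
    v=cv2.resize(p["color"][uv0[1]:uv0[1]+40,uv0[0]:uv0[0]+44],None,fx=S,fy=S,interpolation=cv2.INTER_CUBIC)
    for q in (proj(p,pts(r.x,7.3))-uv0+.5)*S: cv2.circle(v,tuple(int(i) for i in q),1,(0,0,255),-1)
    cv2.imwrite(f"pics/fit_{tag}.png",v); return r.x,r.fun
if __name__=="__main__":
    for n in("top","side"):
        p=pickle.load(open(f"{n}0.pkl","rb"))[0]
        for z in(43,46): print(n,z,*fitblank(p,z,[(490,540),(15,70)],f"{n}{z}"))
E
python3 m3.py; cd pics; python3 -c "
import cv2,numpy as np
cv2.imwrite('fits.png',cv2.resize(np.hstack([cv2.imread('fit_top46.png'),cv2.imread('fit_side46.png')]),(792,360)))"
```

```text
top 43 [5.18177102e+02 4.61186687e+01 4.10744222e-01] -33.4683723449707
top 46 [5.17775760e+02 4.58835600e+01 4.07274053e-01] -33.59649658203125
side 43 [5.18082729e+02 4.61089228e+01 4.53634660e-01] -65.74098205566406
side 46 [5.16755077e+02 4.23192743e+01 4.53889401e-01] -65.75788879394531
```

View pics/fits.png

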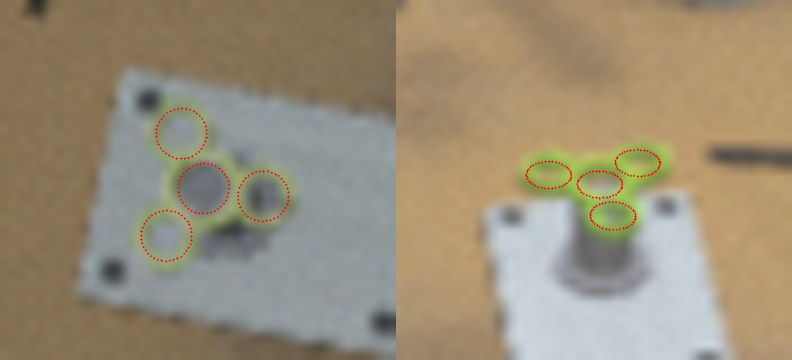

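```bash
cat > m4.py <<'E'
from h import *
import pickle
from scipy.optimize import least_squares,differential_evolution
obs={}
for n in("top","side"):
    p,o=pickle.load(open(f"{n}0.pkl","rb")); im=p["color"]
    m=o["camera_head"][0]["mask"]
    g=cv2.cvtColor(im,cv2.COLOR_BGR2GRAY); 
    e=o["camera_head"][0]["extent"]; x0,y0,x1,y1=[int(v) for v in e]
    x0-=6;y0-=6;x1+=6;y1+=6
    cv2.imwrite(f"pics/cam_{n}.png",cv2.resize(im[y0:y1,x0:x1],None,fx=9,fy=9,interpolation=cv2.INTER_CUBIC))
    S=9
    G=cv2.resize(g[y0:y1,x0:x1],None,fx=S,fy=S,interpolation=cv2.INTER_CUBIC)
    M=cv2.dilate(cv2.resize(m[y0:y1,x0:x1].astype(np.uint8),None,fx=S,fy=S,interpolation=cv2.INTER_NEAREST),np.ones((9,9)))
    W=((G>140)&(M>0)).astype(np.uint8)
    cs,_=cv2.findContours(W,cv2.RETR_EXTERNAL,cv2.CHAIN_APPROX_NONE); c=max(cs,key=cv2.contourArea)
    el=cv2.fitEllipse(cv2.convexHull(c)); 
    uv=(np.array(el[0])+.5)/S-.5+[x0,y0]; print(n,"ell uv",uv,np.array(el[1])/S,el[2], "world z125",onplane(p,[uv],125))
    cc=c[:,0,:].astype(float); cc=(cc+.5)/S-.5+[x0,y0]; obs[n]=(p,cc)
    C=cloud(p); P=C[m&(p["depth"]>0)&(g>140)]
    for _ in range(4):
        c0=np.median(P,0); nn=np.linalg.svd(P-P.mean(0))[2][2]; d=(P-P.mean(0))@nn; P=P[abs(d)<max(2*d.std(),2)]
    nn*=np.sign(nn[2]); print("plane n",nn.round(3),"tilt",np.degrees(np.arccos(nn[2])).round(1),"azim",np.degrees(np.arctan2(nn[1],nn[0])).round(1),"mean",P.mean(0).round(1),len(P))
# joint fit: circle radius r, centre, azimuth, tilt 30deg
def circ(v):
    x,y,z,az,r=v; n=np.array([np.sin(np.pi/6)*np.cos(az),np.sin(np.pi/6)*np.sin(az),np.cos(np.pi/6)])
    a=np.array([-np.sin(az),np.cos(az),0]);b=np.cross(n,a);t=np.linspace(0,2*np.pi,200)
    return np.array([x,y,z])+r*(np.cos(t)[:,None]*a+np.sin(t)[:,None]*b)
from scipy.spatial import cKDTree
def res(v,names=("top","side")):
    out=[]
    for n in names:
        p,c=obs[n]; h=cv2.convexHull(c.astype(np.float32))[:,0,:]
        # dense hull
        h2=np.concatenate([h,h[:1]]);s=np.concatenate([[0],np.cumsum(np.hypot(*np.diff(h2,axis=0).T))]);tt=np.linspace(0,s[-1],100)
        H=np.stack([np.interp(tt,s,h2[:,0]),np.interp(tt,s,h2[:,1])],-1)
        out.append(cKDTree(proj(p,circ(v))).query(H)[0])
    return np.concatenate(out)
for nm in(("top","side"),("top",),("side",)):
    r=least_squares(lambda v:np.append(res(v,nm),(v[2]-125)*.02),[523,-365,125,np.pi,30]); print(nm,r.x.round(2),"cost",np.sqrt((r.fun**2).mean()))
E
python3 m4.py; cd pics; python3 -c "
import cv2,numpy as np
a=cv2.imread('cam_top.png');b=cv2.imread('cam_side.png');h=450
print(a.shape,b.shape);cv2.imwrite('cams.png',np.hstack([cv2.resize(a,(350,h)),cv2.resize(b,(400,h))]))"
```

```text
top ell uv [400.77870178 181.34454007] [25.35050286 27.74519857] 87.49669647216797 world z125 [[ 519.70477949 -366.92256705  125.        ]]
plane n [-0.327  0.376  0.867] tilt 29.9 azim 131.0 mean [ 519.6 -367.   125.3] 287
side ell uv [316.45340305 279.41309102] [18.11516825 31.59240723] 67.52944946289062 world z125 [[ 518.84902617 -366.11041378  125.        ]]
plane n [-0.331  0.382  0.863] tilt 30.3 azim 130.9 mean [ 518.9 -368.7  126.7] 301
('top', 'side') [ 518.96 -366.05  125.71    2.49   31.19] cost 0.523718980323626
('top',) [ 519.28 -366.53  125.04    2.78   31.13] cost 0.3461502996967094
('side',) [ 518.91 -365.39  124.99    2.34   33.33] cost 0.34102836351884175
(387, 360, 3) (576, 486, 3)
```

View pics/cams.png

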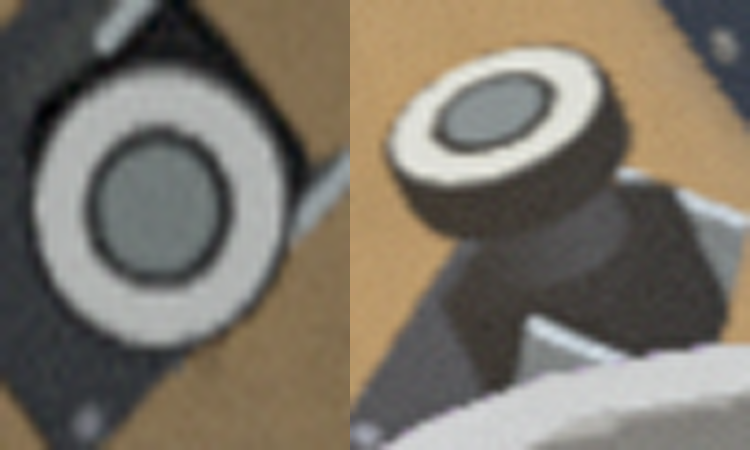

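```bash
cat >> h.py <<'E'
def down(a):  # tool pointing down, x at world angle a
    x=np.array([np.cos(a),np.sin(a),0]);y=np.array([0,0,-1.]);return np.stack([x,y,np.cross(x,y)],-1)
def go(P,Rt):
    s=ctrl.observe(); M=R.from_quat(s["orientation"]).as_matrix()
    d=M.T@(np.array(P)-s["position"])/10; w=np.degrees(R.from_matrix(M.T@Rt).as_rotvec())
    print("t",round(s["t"],2),"pos",np.round(s["position"],1),"x ang",np.degrees(np.arctan2(M[1,0],M[0,0])).round(1),"q",np.round(s["joint_positions"],2),"F",np.round(s["ft_force"],1),"w",round(s["grip_width"],1))
    print("delta cm",d.round(2),"deg",w.round(2))
E
python3 -c "
from h import *
go([430.6,280.2,160],down(2.37))"
```

```text
t 0.8 pos [184.  597.3 245.4] x ang 72.9 q [-1.29  0.33 -0.06  1.46  0.02  1.35 -0.09] F [-0.6 -0.1  0.6] w 85.2
delta cm [-23.05   8.53 -32.91] deg [ 0.000e+00 -6.291e+01  1.000e-02]
```

Request:
step_arm --deltas '[{"x": -23,"y": 8.5,"z": -32.9,"wy": -63},{"x": -23,"y": 8.5,"z": -32.9,"wy": -63},{"x": -23,"y": 8.5,"z": -32.9,"wy": -63},{"x": -23,"y": 8.5,"z": -32.9,"wy": -63},{"x": -23,"y": 8.5,"z": -32.9,"wy": -63},{"x": -23,"y": 8.5,"z": -32.9,"wy": -63},{"x": -23,"y": 8.5,"z": -32.9,"wy": -63},{"x": -23,"y": 8.5,"z": -32.9,"wy": -63}]'

```text
invalid input
```

```bash
python3 -c "
from h import *
go([430.6,280.2,160],down(2.37))"
```

```text
t 0.8 pos [184.  597.3 245.4] x ang 72.9 q [-1.29  0.33 -0.06  1.46  0.02  1.35 -0.09] F [-0.6 -0.1  0.6] w 85.2
delta cm [-23.05   8.53 -32.91] deg [ 0.000e+00 -6.291e+01  1.000e-02]
```

Request:
step_arm --deltas '[{"x": -23,"y": 8.5,"z": -32.9,"wx": 0,"wy": -63,"wz": 0,"gripper": 0}]' --newtons 40

```text
t: 0.88
position: [202.6, 569.9, 237.4]
orientation: [-0.539, -0.456, 0.456, 0.542]
ft_force: [-0.2, 0.8, 0.0]
grip_width: 85.0
```

```bash
python3 -c "
from h import *
go([430.6,280.2,160],down(2.37))"
```

```text
t 0.88 pos [202.6 569.9 237.4] x ang 80.3 q [-1.24  0.29 -0.07  1.53  0.02  1.32  0.08] F [-0.2  0.8  0. ] w 85.0
delta cm [-24.73   7.55 -27.39] deg [ -0.09 -55.51   0.29]
```

Request:
step_arm --deltas '[{"x": -24.7,"y": 7.5,"z": -27.4,"wx": 0,"wy": -55.5,"wz": 0,"gripper": 0},{"x": -24.7,"y": 7.5,"z": -27.4,"wx": 0,"wy": -55.5,"wz": 0,"gripper": 0},{"x": -24.7,"y": 7.5,"z": -27.4,"wx": 0,"wy": -55.5,"wz": 0,"gripper": 0},{"x": -24.7,"y": 7.5,"z": -27.4,"wx": 0,"wy": -55.5,"wz": 0,"gripper": 0},{"x": -24.7,"y": 7.5,"z": -27.4,"wx": 0,"wy": -55.5,"wz": 0,"gripper": 0},{"x": -24.7,"y": 7.5,"z": -27.4,"wx": 0,"wy": -55.5,"wz": 0,"gripper": 0},{"x": -24.7,"y": 7.5,"z": -27.4,"wx": 0,"wy": -55.5,"wz": 0,"gripper": 0},{"x": -24.7,"y": 7.5,"z": -27.4,"wx": 0,"wy": -55.5,"wz": 0,"gripper": 0}]' --newtons 40

```text
t: 1.55
position: [397.6, 324.3, 174.8]
orientation: [0.278, 0.65, -0.65, -0.278]
ft_force: [0.9, 0.4, 0.2]
grip_width: 85.7
```

```bash
python3 -c "
from h import *
go([430.6,280.2,160],down(2.37))"
```

```text
t 1.55 pos [397.6 324.3 174.8] x ang 133.7 q [-0.81  0.14  0.04  1.85 -0.01  1.15  1.56] F [0.9 0.4 0.2] w 85.7
delta cm [-5.47  1.48  0.65] deg [ 0.04 -2.12  0.  ]
```

Request:
step_arm --deltas '[{"x": -5.5,"y": 1.5,"z": 0.6,"wx": 0,"wy": -2.1,"wz": 0,"gripper": 0.4},{"x": -5.5,"y": 1.5,"z": 0.6,"wx": 0,"wy": -2.1,"wz": 0,"gripper": 0.4},{"x": -5.5,"y": 3,"z": 0.6,"wx": 0,"wy": -2.1,"wz": 0,"gripper": 0.4},{"x": -5.5,"y": 5,"z": 0.6,"wx": 0,"wy": -2.1,"wz": 0,"gripper": 0.4},{"x": -5.5,"y": 5,"z": 0.6,"wx": 0,"wy": -2.1,"wz": 0,"gripper": 0.4}]' --newtons 40

```text
t: 1.97
position: [428.8, 280.3, 121.9]
orientation: [-0.267, -0.653, 0.656, 0.269]
ft_force: [-0.3, 0.6, -0.3]
grip_width: 51.4
```

```bash
python3 - <<'E'
from h import *
go([430.6,280.2,69],down(2.37))
a=ctrl.get_image("top")["color"][170:250,95:185];b=ctrl.get_image("side")["color"][100:190,165:260]
cv2.imwrite("pics/k1.png",np.hstack([cv2.resize(a,(400,400),interpolation=cv2.INTER_CUBIC),cv2.resize(b,(400,400),interpolation=cv2.INTER_CUBIC)]))
E
```

```text
t 1.97 pos [428.8 280.3 121.9] x ang 135.4 q [-0.74  0.2   0.08  1.9  -0.02  1.05  1.71] F [-0.3  0.6 -0.3] w 51.4
delta cm [-0.14  5.29 -0.14] deg [-0.26 -0.38  0.03]
```

View pics/k1.png

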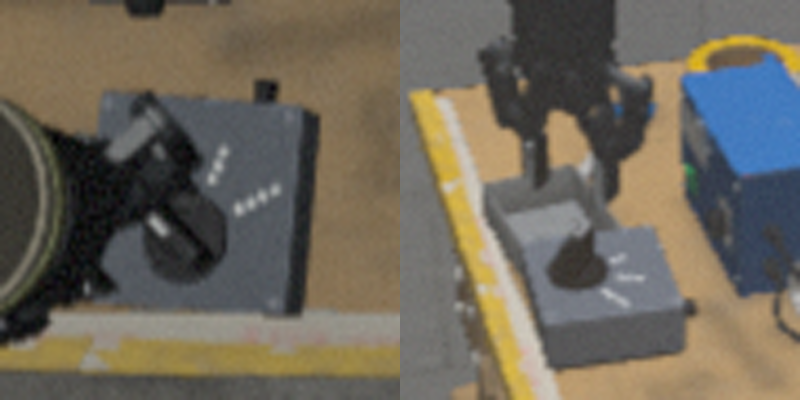

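The pictures show the open jaws straddling the knob's bar (white pointer at about (160,215) left panel), the jaw axis across it. I'm going down and gripping.

Request:
step_arm --deltas '[{"x": -0.1,"y": 2.5,"z": -0.1,"wx": 0,"wy": -0.4,"wz": 0,"gripper": 0.4},{"x": -0.1,"y": 5.2,"z": -0.1,"wx": 0,"wy": -0.4,"wz": 0,"gripper": 0.4},{"x": -0.1,"y": 5.2,"z": -0.1,"wx": 0,"wy": -0.4,"wz": 0,"gripper": 0.4},{"x": -0.1,"y": 5.2,"z": -0.1,"wx": 0,"wy": -0.4,"wz": 0,"gripper": 0.5},{"x": -0.1,"y": 5.2,"z": -0.1,"wx": 0,"wy": -0.4,"wz": 0,"gripper": 0.7},{"x": -0.1,"y": 5.2,"z": -0.1,"wx": 0,"wy": -0.4,"wz": 0,"gripper": 1},{"x": -0.1,"y": 5.2,"z": -0.1,"wx": 0,"wy": -0.4,"wz": 0,"gripper": 1},{"x": -0.1,"y": 5.2,"z": -0.1,"wx": 0,"wy": -0.4,"wz": 0,"gripper": 1}]' --newtons 40

```text
t: 2.73
position: [432.3, 282.7, 74.8]
orientation: [0.266, 0.656, -0.654, -0.265]
ft_force: [-1.7, 0.1, 6.6]
grip_width: 10.8
```

```bash
python3 - <<'E'
from h import *
go([430.6,280.2,69],down(2.37-1.18))
E
```

```text
t 2.73 pos [432.3 282.7  74.8] x ang 135.9 q [-0.74  0.26  0.08  1.94 -0.03  0.94  1.72] F [-1.7  0.1  6.6] w 10.8
delta cm [-0.06  0.58  0.3 ] deg [ 0.15 67.69  0.1 ]
```

Request:
step_arm --deltas '[{"x": 0,"y": 0,"z": 0.1,"wx": 0,"wy": 6,"wz": 0,"gripper": 1},{"x": 0,"y": 0,"z": 0.2,"wx": 0,"wy": 12,"wz": 0,"gripper": 1},{"x": 0,"y": 0,"z": 0.3,"wx": 0,"wy": 18,"wz": 0,"gripper": 1},{"x": 0,"y": 0,"z": 0.3,"wx": 0,"wy": 24,"wz": 0,"gripper": 1},{"x": 0,"y": 0,"z": 0.3,"wx": 0,"wy": 30,"wz": 0,"gripper": 1},{"x": 0,"y": 0,"z": 0.3,"wx": 0,"wy": 36,"wz": 0,"gripper": 1},{"x": 0,"y": 0,"z": 0.3,"wx": 0,"wy": 40,"wz": 0,"gripper": 1},{"x": 0,"y": 0,"z": 0.3,"wx": 0,"wy": 40,"wz": 0,"gripper": 1}]' --newtons 60

```text
t: 3.4
position: [432.7, 281.2, 75.0]
orientation: [0.476, 0.526, -0.521, -0.474]
ft_force: [10.8, 4.5, -5.3]
grip_width: 10.3
```

```bash
python3 - <<'E'
from h import *
go([430.6,280.2,70],down(2.37-1.18)); print(ctrl.observe()["wrist_torque"])
E
```

```text
t 3.4 pos [432.7 281.2  75. ] x ang 95.6 q [-0.82  0.26  0.17  1.95 -0.05  0.93  1.05] F [10.8  4.5 -5.3] w 10.3
delta cm [-0.08  0.5   0.22] deg [ 0.37 27.38  0.31]
[ 0.84164077 -2.44676163 -0.09425861]
```

Request:
step_arm --deltas '[{"x": 0,"y": 0,"z": -0.1,"wx": 0,"wy": 6,"wz": 0,"gripper": 1},{"x": 0,"y": 0,"z": -0.2,"wx": 0,"wy": 12,"wz": 0,"gripper": 1},{"x": 0,"y": 0,"z": -0.2,"wx": 0,"wy": 18,"wz": 0,"gripper": 1},{"x": 0,"y": 0,"z": -0.2,"wx": 0,"wy": 24,"wz": 0,"gripper": 1},{"x": 0,"y": 0,"z": -0.2,"wx": 0,"wy": 27.5,"wz": 0,"gripper": 1},{"x": 0,"y": 0,"z": -0.2,"wx": 0,"wy": 27.5,"wz": 0,"gripper": 1},{"x": 0,"y": 0,"z": -0.2,"wx": 0,"wy": 27.5,"wz": 0,"gripper": 1}]' --newtons 60

```text
t: 3.98
position: [432.8, 280.2, 74.9]
orientation: [0.585, 0.398, -0.396, -0.585]
ft_force: [1.0, -2.3, 8.1]
grip_width: 10.4
```

```bash
python3 - <<'E'
from h import *
go([430.6,280.2,70],down(2.37-1.18)); print(ctrl.observe()["wrist_torque"])
a=ctrl.get_image("top")["color"][170:250,95:185];b=ctrl.get_image("side")["color"][100:190,165:260]
cv2.imwrite("pics/k2.png",np.hstack([cv2.resize(a,(400,400),interpolation=cv2.INTER_CUBIC),cv2.resize(b,(400,400),interpolation=cv2.INTER_CUBIC)]))
E
```

```text
t 3.98 pos [432.8 280.2  74.9] x ang 68.3 q [-0.88  0.26  0.24  1.95 -0.08  0.94  0.59] F [ 1.  -2.3  8.1] w 10.4
delta cm [-0.09  0.49  0.2 ] deg [0.11 0.12 0.16]
[-0.58303873 -0.14203211 -0.11617719]
```

View pics/k2.png

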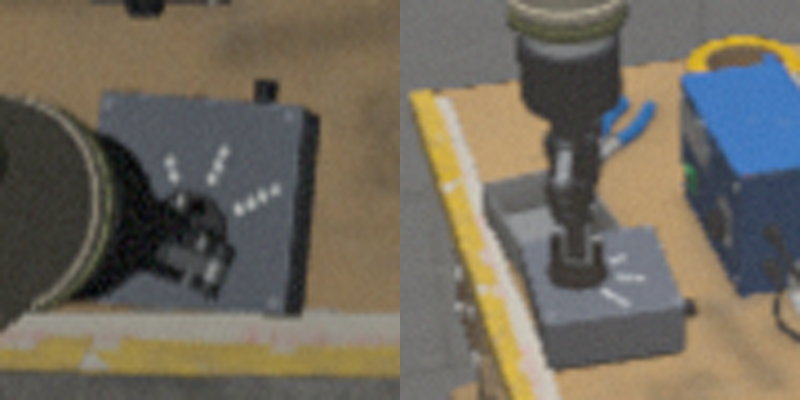

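Request:
step_arm --deltas '[{"x": 0,"y": 0,"z": 0,"wx": 0,"wy": 0,"wz": 0,"gripper": 0.5},{"x": 0,"y": 0,"z": 0,"wx": 0,"wy": 0,"wz": 0,"gripper": 0.5},{"x": 0,"y": 0,"z": 0,"wx": 0,"wy": 0,"wz": 0,"gripper": 0.5},{"x": 0,"y": -2,"z": 0,"wx": 0,"wy": 0,"wz": 0,"gripper": 0.5},{"x": 0,"y": -5,"z": 0,"wx": 0,"wy": 0,"wz": 0,"gripper": 0.5},{"x": 0,"y": -8,"z": 0,"wx": 0,"wy": 0,"wz": 0,"gripper": 0.5},{"x": 0,"y": -12,"z": 0,"wx": 0,"wy": 0,"wz": 0,"gripper": 0.5},{"x": 0,"y": -12,"z": 0,"wx": 0,"wy": 0,"wz": 0,"gripper": 0.5}]' --newtons 40

```text
t: 4.75
position: [433.9, 281.7, 200.2]
orientation: [-0.584, -0.401, 0.394, 0.586]
ft_force: [0.6, 0.4, 0.1]
grip_width: 42.7
```

```bash
python3 - <<'E'
from h import *
a54=np.radians(54.6)
c=np.array([518.1,46.1]);d=np.array([np.cos(np.radians(144.6)),np.sin(np.radians(144.6))])
g=c+d*19.5; print(g)
go([*g,130],down(a54))
a=ctrl.get_image("top")["color"][170:250,95:185];b=ctrl.get_image("side")["color"][140:200,180:240]
cv2.imwrite("pics/k3.png",np.hstack([cv2.resize(a,(400,400),interpolation=cv2.INTER_CUBIC),cv2.resize(b,(400,400),interpolation=cv2.INTER_CUBIC)]))
E
```

```text
[502.20500798  57.39598286]
t 4.75 pos [433.9 281.7 200.2] x ang 68.3 q [-0.9   0.11  0.25  1.83 -0.03  1.19  0.56] F [0.6 0.4 0.1] w 42.7
delta cm [-18.39   6.91 -14.59] deg [ 0.19 13.74  0.56]
```

View pics/k3.png

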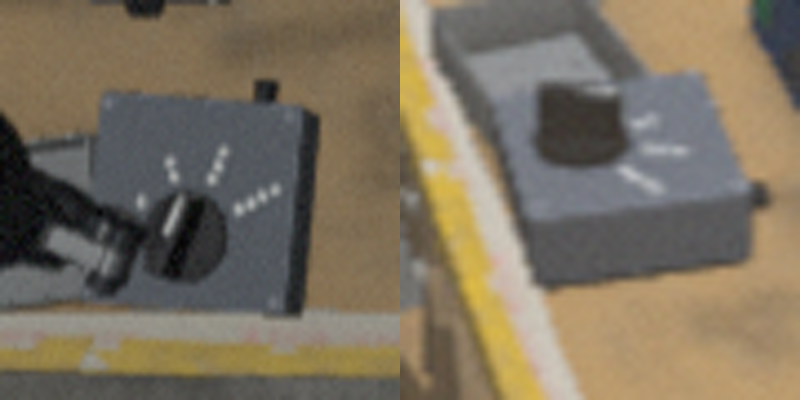

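```bash
python3 - <<'E'
from h import *
p=ctrl.get_image("top"); im=p["color"]
cv2.imwrite("pics/k4.png",cv2.resize(im[195:235,115:160],None,fx=14,fy=14,interpolation=cv2.INTER_CUBIC))
import pickle; pickle.dump(p,open("top1.pkl","wb"))
E
```

```text
(no output)
```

View pics/k4.png

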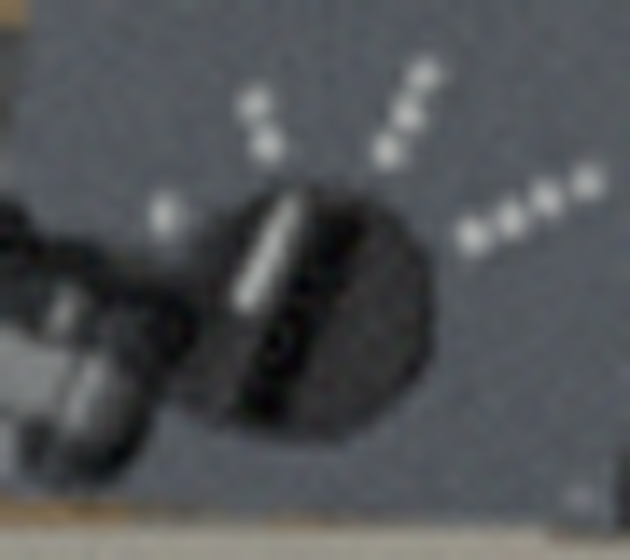

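Request:
step_arm --deltas '[{"x": -3.5,"y": 0,"z": -2.8,"wx": 0.1,"wy": 4,"wz": 0.3,"gripper": 0.5},{"x": -7,"y": 2,"z": -5.6,"wx": 0.1,"wy": 8,"wz": 0.3,"gripper": 0.5},{"x": -10.5,"y": 4,"z": -8.4,"wx": 0.2,"wy": 13.7,"wz": 0.5,"gripper": 0.5},{"x": -14,"y": 6,"z": -11.2,"wx": 0.2,"wy": 13.7,"wz": 0.5,"gripper": 0.5},{"x": -18.4,"y": 6.9,"z": -14.6,"wx": 0.2,"wy": 13.7,"wz": 0.5,"gripper": 0.5},{"x": -18.4,"y": 6.9,"z": -14.6,"wx": 0.2,"wy": 13.7,"wz": 0.5,"gripper": 0.5},{"x": -18.4,"y": 6.9,"z": -14.6,"wx": 0.2,"wy": 13.7,"wz": 0.5,"gripper": 0.5},{"x": -18.4,"y": 6.9,"z": -14.6,"wx": 0.2,"wy": 13.7,"wz": 0.5,"gripper": 0.5}]' --newtons 40

```text
t: 5.57
position: [498.3, 52.2, 122.0]
orientation: [0.63, 0.319, -0.328, -0.628]
ft_force: [-0.0, 0.8, 0.2]
grip_width: 42.5
```

```bash
python3 - <<'E'
from h import *
go([502.2,57.4,80],down(np.radians(54.6)))
a=ctrl.get_image("top")["color"][155:225,195:285];b=ctrl.get_image("side")["color"][150:230,215:305]
cv2.imwrite("pics/b1.png",np.hstack([cv2.resize(a,(400,311),interpolation=cv2.INTER_CUBIC),cv2.resize(b,(400,311),interpolation=cv2.INTER_CUBIC)]))
E
```

```text
t 5.57 pos [498.3  52.2 122. ] x ang 54.4 q [-0.61  0.18  0.46  1.94 -0.09  1.05  0.83] F [-0.   0.8  0.2] w 42.5
delta cm [ 0.7   4.19 -0.04] deg [-0.23 -0.21 -0.71]
```

View pics/b1.png

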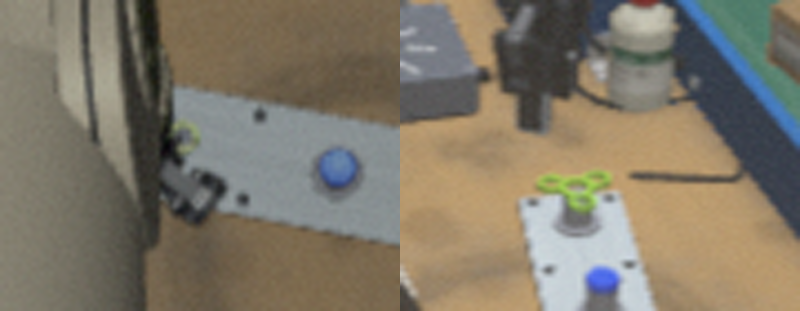

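Request:
step_arm --deltas '[{"x": 0.7,"y": 1,"z": 0,"wx": -0.2,"wy": 0,"wz": -0.7,"gripper": 0.5},{"x": 0.7,"y": 3,"z": 0,"wx": -0.2,"wy": 0,"wz": -0.7,"gripper": 0.5},{"x": 0.7,"y": 4.2,"z": 0,"wx": -0.2,"wy": 0,"wz": -0.7,"gripper": 0.5},{"x": 0.7,"y": 4.2,"z": 0,"wx": -0.2,"wy": 0,"wz": -0.7,"gripper": 0.5},{"x": 0.7,"y": 4.2,"z": 0,"wx": -0.2,"wy": 0,"wz": -0.7,"gripper": 0.5}]' --newtons 40

```text
t: 6.08
position: [502.3, 61.6, 81.5]
orientation: [-0.628, -0.326, 0.325, 0.628]
ft_force: [1.2, 0.3, 0.2]
grip_width: 42.7
```

```bash
python3 - <<'E'
from h import *
go([502.2,57.4,41],down(np.radians(54.6)))
p=ctrl.get_image("side");a=ctrl.get_image("top")["color"][165:215,205:265];b=p["color"][170:220,225:285]
cv2.imwrite("pics/b2.png",np.hstack([cv2.resize(a,(400,333),interpolation=cv2.INTER_CUBIC),cv2.resize(b,(400,333),interpolation=cv2.INTER_CUBIC)]))
from m3 import fitblank
print(fitblank(p,43,[(490,540),(15,70)],"s2"))
E
```

```text
t 6.08 pos [502.3  61.6  81.5] x ang 54.8 q [-0.61  0.24  0.44  1.97 -0.13  0.95  0.86] F [1.2 0.3 0.2] w 42.7
delta cm [-0.36  4.05 -0.23] deg [0.   0.18 0.13]
(array([5.18365910e+02, 4.60729159e+01, 4.36900245e-01]), np.float64(-66.08879089355469))
```

View pics/b2.png

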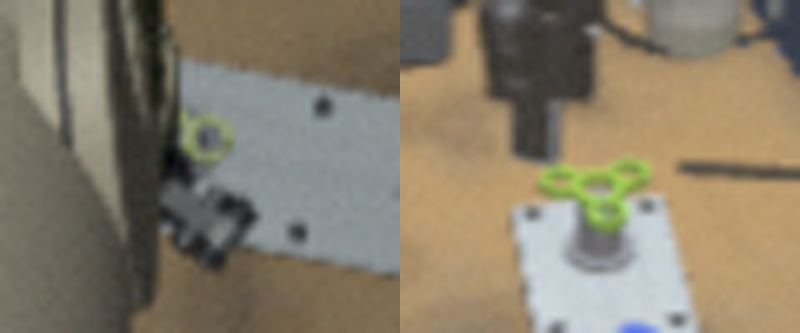

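Request:
step_arm --deltas '[{"x": -0.2,"y": 1.0,"z": -0.2,"wx": 0,"wy": 0,"wz": 0,"gripper": 0.5},{"x": -0.2,"y": 1.0,"z": -0.2,"wx": 0,"wy": 0,"wz": 0,"gripper": 0.5},{"x": -0.2,"y": 1.0,"z": -0.2,"wx": 0,"wy": 0,"wz": 0,"gripper": 0.5},{"x": -0.2,"y": 1.0,"z": -0.2,"wx": 0,"wy": 0,"wz": 0,"gripper": 0.5}]' --newtons 40

```text
t: 6.52
position: [503.4, 57.6, 71.8]
orientation: [-0.628, -0.326, 0.323, 0.628]
ft_force: [-0.1, 0.2, 0.7]
grip_width: 42.8
```

```bash
python3 - <<'E'
from h import *
go([502.2,57.4,41],down(np.radians(54.6)));print(ctrl.observe()["joint_vel"].round(3))
E
```

```text
t 6.52 pos [503.4  57.6  71.8] x ang 54.6 q [-0.6   0.26  0.44  1.98 -0.14  0.93  0.87] F [-0.1  0.2  0.7] w 42.8
delta cm [-0.1   3.08  0.09] deg [0.06 0.05 0.18]
[-0.    -0.001  0.    -0.002  0.001  0.    -0.001]
```

Request:
step_arm --deltas '[{"x": -0.1,"y": 1.5,"z": 0.1,"wx": 0,"wy": 0,"wz": 0,"gripper": 0.5},{"x": -0.1,"y": 3.0,"z": 0.1,"wx": 0,"wy": 0,"wz": 0,"gripper": 0.5},{"x": -0.1,"y": 3.0,"z": 0.1,"wx": 0,"wy": 0,"wz": 0,"gripper": 0.5},{"x": -0.1,"y": 3.0,"z": 0.1,"wx": 0,"wy": 0,"wz": 0,"gripper": 0.55}]' --newtons 40

```text
t: 6.85
position: [501.8, 57.3, 41.7]
orientation: [-0.628, -0.325, 0.324, 0.628]
ft_force: [-0.2, 0.1, -0.2]
grip_width: 38.4
```

```bash
python3 - <<'E'
from h import *
go([502.2,57.4,41],down(np.radians(54.6)))
p=ctrl.get_image("side");b=p["color"][170:220,225:285]
cv2.imwrite("pics/b3.png",cv2.resize(b,(600,500),interpolation=cv2.INTER_CUBIC))
E
```

```text
t 6.85 pos [501.8  57.3  41.7] x ang 54.7 q [-0.58  0.31  0.43  2.   -0.17  0.86  0.89] F [-0.2  0.1 -0.2] w 38.4
delta cm [ 0.03  0.07 -0.03] deg [0.02 0.05 0.12]
```

View pics/b3.png

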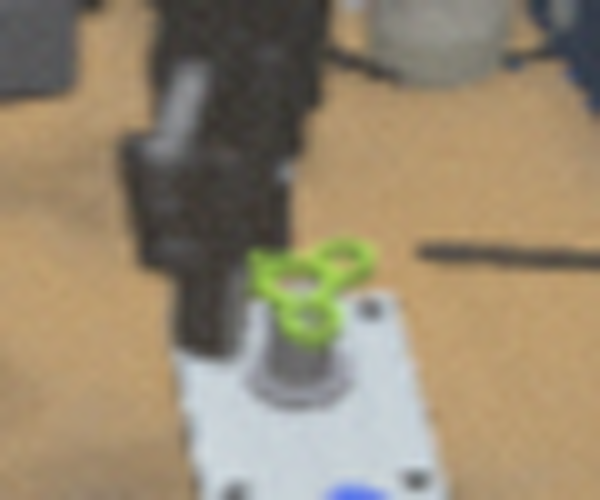

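The near finger (around (210,310)) stands outside the left ring, which lies between the jaws, and nothing else touches. I'm closing the gripper.

Request:
step_arm --deltas '[{"x": 0,"y": 0,"z": 0,"wx": 0,"wy": 0,"wz": 0,"gripper": 0.7},{"x": 0,"y": 0,"z": 0,"wx": 0,"wy": 0,"wz": 0,"gripper": 0.8},{"x": 0,"y": 0,"z": 0,"wx": 0,"wy": 0,"wz": 0,"gripper": 1},{"x": 0,"y": 0,"z": 0,"wx": 0,"wy": 0,"wz": 0,"gripper": 1},{"x": 0,"y": 0,"z": 0,"wx": 0,"wy": 0,"wz": 0,"gripper": 1},{"x": 0,"y": 0,"z": 0,"wx": 0,"wy": 0,"wz": 0,"gripper": 1}]' --newtons 40

```text
t: 7.4
position: [502.6, 57.7, 42.2]
orientation: [-0.628, -0.326, 0.323, 0.628]
ft_force: [1.3, 0.4, 3.5]
grip_width: 15.6
```

```bash
python3 - <<'E'
from h import *
go([502.2,57.4,41],down(np.radians(54.6)))
p=ctrl.get_image("side");b=p["color"][170:220,225:285]
cv2.imwrite("pics/b4.png",cv2.resize(b,(600,500),interpolation=cv2.INTER_CUBIC))
E
```

```text
t 7.4 pos [502.6  57.7  42.2] x ang 54.7 q [-0.58  0.31  0.43  2.   -0.17  0.86  0.89] F [1.3 0.4 3.5] w 15.6
delta cm [-0.04  0.12  0.02] deg [0.1  0.07 0.23]
```

View pics/b4.png

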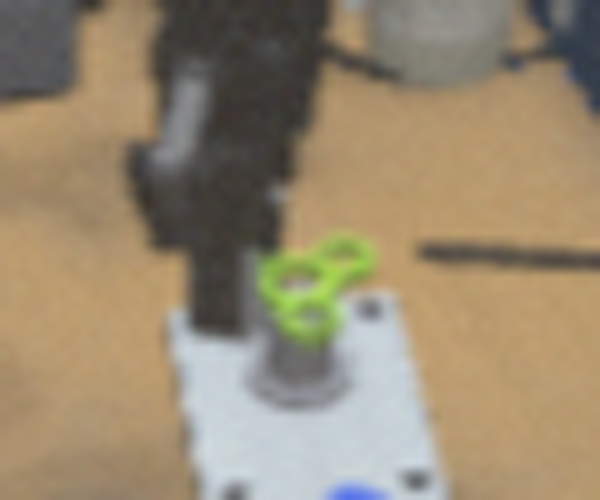

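Request:
step_arm --deltas '[{"x": 0,"y": -0.5,"z": 0,"wx": 0,"wy": 0,"wz": 0,"gripper": 1},{"x": 0,"y": -2,"z": 0,"wx": 0,"wy": 0,"wz": 0,"gripper": 1},{"x": 0,"y": -4,"z": 0,"wx": 0,"wy": 0,"wz": 0,"gripper": 1},{"x": 0,"y": -7,"z": 0,"wx": 0,"wy": 0,"wz": 0,"gripper": 1},{"x": 0,"y": -10,"z": 0,"wx": 0,"wy": 0,"wz": 0,"gripper": 1},{"x": 0,"y": -13,"z": 0,"wx": 0,"wy": 0,"wz": 0,"gripper": 1},{"x": 0,"y": -15,"z": 0,"wx": 0,"wy": 0,"wz": 0,"gripper": 1},{"x": 0,"y": -15,"z": 0,"wx": 0,"wy": 0,"wz": 0,"gripper": 1}]' --newtons 40

```text
t: 8.12
position: [503.4, 57.3, 196.1]
orientation: [0.628, 0.328, -0.321, -0.628]
ft_force: [0.4, 0.8, -0.1]
grip_width: 15.8
```

```bash
python3 - <<'E'
from h import *
go([502.2,57.4,41],down(np.radians(54.6)))
p=ctrl.get_image("side")
uv=proj(p,[ctrl.observe()["position"]])[0].astype(int); print(uv)
b=p["color"][uv[1]-30:uv[1]+30,uv[0]-30:uv[0]+40]
cv2.imwrite("pics/b5.png",cv2.resize(b,(700,600),interpolation=cv2.INTER_CUBIC))
E
```

```text
t 8.12 pos [503.4  57.3 196.1] x ang 54.6 q [-0.64  0.09  0.46  1.86 -0.05  1.18  0.8 ] F [ 0.4  0.8 -0.1] w 15.8
delta cm [-0.19 15.51  0.17] deg [0.25 0.03 0.47]
[248 152]
```

View pics/b5.png

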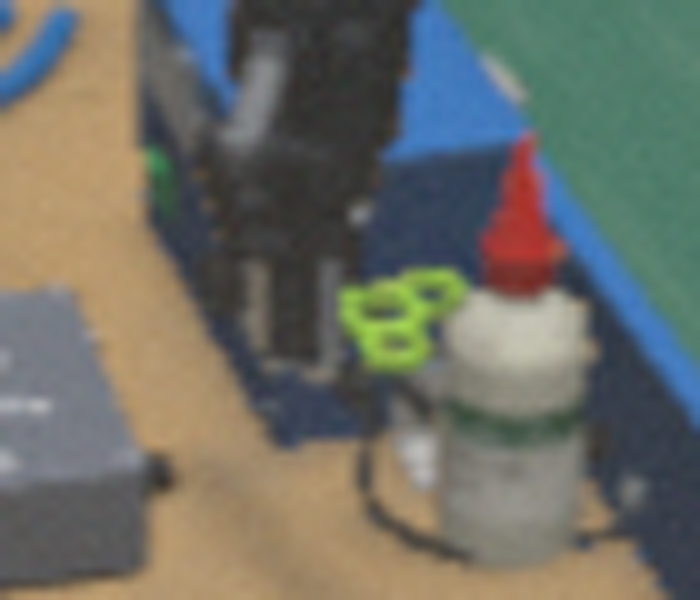

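```bash
cat > tgt.py <<'E'
from h import *
c=np.array([519.2,-366.8,125.3]); az=np.radians(131); n=np.array([.5*np.cos(az),.5*np.sin(az),np.cos(np.pi/6)])
def target(off,yaw=54.6):
    R0=down(np.radians(yaw)); q=R.align_vectors([-n],[[0,0,-1]])[0]
    ax=np.cross([0,0,1],n); ax/=np.linalg.norm(ax); Rt=R.from_rotvec(ax*np.pi/6).as_matrix()@R0
    return c+100*n-Rt@np.array(off),Rt
E
python3 - <<'E'
from tgt import *
P,Rt=target([-.4,-.8,-19.4]); print(P,Rt.round(3)); go(P,Rt)
E
```

```text
[ 472.74332907 -319.71837981  201.73466993] [[ 0.6    0.328 -0.73 ]
 [ 0.791 -0.377  0.481]
 [-0.118 -0.866 -0.486]]
t 8.17 pos [502.5  57.3 193.8] x ang 54.7 q [-0.64  0.1   0.46  1.87 -0.05  1.18  0.8 ] F [-0.7 -0.  -1.6] w 15.7
delta cm [-32.47  -0.94 -19.38] deg [-29.    -0.05   7.41]
```

Request:
step_arm --deltas '[{"x": -1,"y": -1,"z": -0.6,"wx": -1,"wy": 0,"wz": 0,"gripper": 1},{"x": -3,"y": -2,"z": -1.8,"wx": -3,"wy": 0,"wz": 1,"gripper": 1},{"x": -5.5,"y": -3,"z": -3.3,"wx": -5,"wy": 0,"wz": 1.5,"gripper": 1},{"x": -8,"y": -4,"z": -4.8,"wx": -7,"wy": 0,"wz": 2,"gripper": 1},{"x": -10.5,"y": -4,"z": -6.3,"wx": -9,"wy": 0,"wz": 2.5,"gripper": 1},{"x": -13,"y": -4,"z": -7.8,"wx": -11,"wy": 0,"wz": 3,"gripper": 1},{"x": -15.5,"y": -4,"z": -9.3,"wx": -13,"wy": 0,"wz": 3.3,"gripper": 1},{"x": -17,"y": -4,"z": -10.2,"wx": -15,"wy": 0,"wz": 3.7,"gripper": 1}]' --newtons 40

```text
t: 8.83
position: [485.1, -143.6, 230.2]
orientation: [0.715, 0.343, -0.298, -0.53]
ft_force: [0.8, -0.0, 0.0]
grip_width: 15.4
```

```bash
python3 - <<'E'
from tgt import *
P,Rt=target([-.4,-.8,-19.4]); go(P,Rt)
E
```

```text
t 8.83 pos [ 485.1 -143.6  230.2] x ang 54.0 q [-0.52 -0.12  0.56  2.    0.3   1.08  0.88] F [ 0.8 -0.   0. ] w 15.4
delta cm [-14.77   6.08  -8.04] deg [-14.1   -0.1    3.39]
```

Request:
step_arm --deltas '[{"x": -2,"y": 0.3,"z": -1.1,"wx": -2,"wy": 0,"wz": 0.5,"gripper": 1},{"x": -4,"y": 1,"z": -2.2,"wx": -4,"wy": 0,"wz": 1,"gripper": 1},{"x": -6,"y": 1.8,"z": -3.3,"wx": -6,"wy": 0,"wz": 1.5,"gripper": 1},{"x": -8,"y": 2.6,"z": -4.4,"wx": -8,"wy": 0,"wz": 2,"gripper": 1},{"x": -10,"y": 3.4,"z": -5.5,"wx": -10,"wy": 0,"wz": 2.5,"gripper": 1},{"x": -12,"y": 4.2,"z": -6.6,"wx": -12,"wy": 0,"wz": 3,"gripper": 1},{"x": -13.8,"y": 5,"z": -7.5,"wx": -14,"wy": 0,"wz": 3.4,"gripper": 1},{"x": -14.7,"y": 5.5,"z": -8,"wx": -14,"wy": 0,"wz": 3.4,"gripper": 1}]' --newtons 40

```text
t: 9.5
position: [471.2, -316.3, 205.7]
orientation: [0.784, 0.356, -0.27, -0.431]
ft_force: [0.1, -0.1, 0.2]
grip_width: 15.6
```

```bash
python3 - <<'E'
from tgt import *
P,Rt=target([-.4,-.8,-19.4]); go(P,Rt)
E
```

```text
t 9.5 pos [ 471.2 -316.3  205.7] x ang 52.8 q [-0.37 -0.15  0.71  2.12  0.52  0.72  0.98] F [ 0.1 -0.1  0.2] w 15.6
delta cm [-0.14  0.52 -0.09] deg [-0.18 -0.05  0.01]
```

Request:
step_arm --deltas '[{"x": -0.1,"y": 0.3,"z": -0.1,"wx": 0,"wy": 0,"wz": 0,"gripper": 1},{"x": -0.1,"y": 0.5,"z": -0.1,"wx": 0,"wy": 0,"wz": 0,"gripper": 1},{"x": -0.1,"y": 0.5,"z": -0.1,"wx": 0,"wy": 0,"wz": 0,"gripper": 1},{"x": -0.1,"y": 0.5,"z": -0.1,"wx": 0,"wy": 0,"wz": 0,"gripper": 1}]' --newtons 40

```text
t: 9.83
position: [475.8, -316.9, 204.0]
orientation: [0.784, 0.358, -0.27, -0.43]
ft_force: [0.7, -0.4, -0.3]
grip_width: 15.7
```

```bash
cat > chk.py <<'E'
from tgt import *
import pickle
P,Rt=target([-.4,-.8,-19.4]); go(P,Rt)
for k in("side","top"):
    p=ctrl.get_image(k); pickle.dump(p,open(k+"_f.pkl","wb"))
    h=c+100*n; uv=proj(p,[h])[0]; i=uv.astype(int); print(k,uv)
    S=10; b=cv2.resize(p["color"][i[1]-25:i[1]+30,i[0]-30:i[0]+40],None,fx=S,fy=S,interpolation=cv2.INTER_CUBIC)
    q=(uv-(i-[30,25])+.5)*S; cv2.circle(b,tuple(int(v) for v in q),4,(0,0,255),-1); cv2.imwrite(f"pics/f_{k}.png",b)
    C=cloud(p); hsv=cv2.cvtColor(p["color"],cv2.COLOR_BGR2HSV); g=(cv2.inRange(hsv,(28,90,60),(75,255,255))>0)&(p["depth"]>0)
    X=C[g]; X=X[np.linalg.norm(X-h,axis=1)<40]; 
    if len(X)>15:
        nn=np.linalg.svd(X-X.mean(0))[2][2]; nn*=np.sign(nn@n); L=X-c
        print(len(X),"centroid",X.mean(0).round(1),"along axis",(L@n).mean().round(1),(L@n).std().round(1),"normal err deg",np.degrees(np.arccos(nn@n)).round(1))
E
python3 chk.py
```

```text
t 9.83 pos [ 475.8 -316.9  204. ] x ang 53.0 q [-0.38 -0.13  0.72  2.12  0.51  0.71  0.99] F [ 0.7 -0.4 -0.3] w 15.7
delta cm [-0.38  0.2   0.2 ] deg [-0.12  0.06  0.16]
side [298.65001251 240.30371132]
137 centroid [ 491.2 -330.   217.3] along axis 102.8 2.1 normal err deg 2.2
top [399.06521255 190.5606064 ]
86 centroid [ 493.4 -328.9  218.7] along axis 103.6 1.8 normal err deg 3.8
```

View pics/f_side.png

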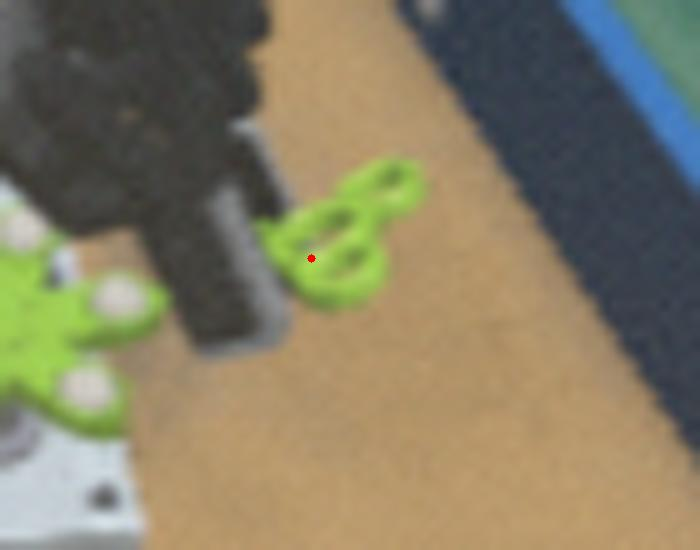

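View pics/f_top.png

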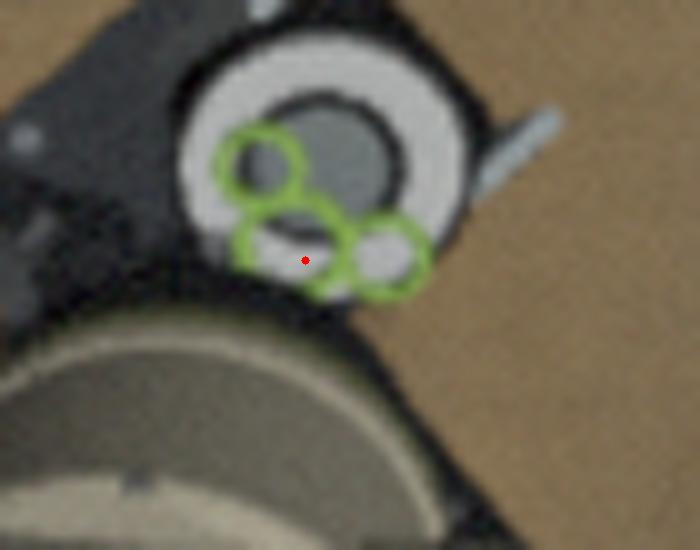

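Request:
step_arm --deltas '[{"x": -0.2,"y": 0.2,"z": 0.1,"wx": 0,"wy": 0,"wz": 0,"gripper": 1},{"x": -0.2,"y": 0.2,"z": 0.1,"wx": 0,"wy": 0,"wz": 0,"gripper": 1},{"x": -0.2,"y": 0.2,"z": 0.1,"wx": 0,"wy": 0,"wz": 0,"gripper": 1},{"x": -0.2,"y": 0.2,"z": 0.1,"wx": 0,"wy": 0,"wz": 0,"gripper": 1},{"x": -0.2,"y": 0.2,"z": 0.1,"wx": 0,"wy": 0,"wz": 0,"gripper": 1},{"x": -0.2,"y": 0.2,"z": 0.1,"wx": 0,"wy": 0,"wz": 0,"gripper": 1}]' --newtons 40

```text
t: 10.43
position: [474.2, -319.7, 202.3]
orientation: [0.784, 0.357, -0.27, -0.43]
ft_force: [0.3, 0.3, -0.4]
grip_width: 16.1
```

```bash
python3 chk.py; cat > fit6.py <<'E'
from tgt import *
import pickle
from scipy.optimize import differential_evolution
PP=[pickle.load(open(k+"_f.pkl","rb")) for k in("side","top")]
EV=[]
for p in PP:
    h=cv2.cvtColor(p["color"],cv2.COLOR_BGR2HSV); im=p["color"].astype(np.float32)
    EV.append(np.clip(im[...,1]-np.maximum(im[...,0],im[...,2]*1.0),-10,60).astype(np.float32))
t=np.linspace(0,2*np.pi,32,endpoint=False); a=P=None
s=ctrl.observe(); M=R.from_quat(s["orientation"]).as_matrix()
base=np.array([0,0,0.])
h0=s["position"]+M@np.array([-.4,-.8,-19.4])
dirs=[np.radians(-90+60),np.radians(-90-60)] # visible rings: directions in tool (x,z), grasped ring at +z
def model(v):
    B=M@R.from_rotvec([v[3],v[4],v[5]]).as_matrix()
    pts=[];ins=[]
    for d in [None]+dirs:
        cc=np.zeros(2) if d is None else 17.3*np.array([np.cos(d),np.sin(d)])
        q=cc+7.4*np.stack([np.cos(t),np.sin(t)],-1); pts.append(np.c_[q[:,0],0*t,q[:,1]]); ins.append([cc[0],0,cc[1]])
    return h0+v[:3]+np.concatenate(pts)@B.T,h0+v[:3]+np.array(ins)@B.T
def cost(v,which=(0,1)):
    X,I=model(v); f=0
    for i in which:
        for Y,w in((X,-1),(I,.4)):
            uv=proj(PP[i],Y).astype(np.float32); f+=w*cv2.remap(EV[i],uv[:,:1],uv[:,1:],cv2.INTER_LINEAR).mean()
    return f
r=differential_evolution(cost,[(-12,12)]*3+[(-.25,.25)]*3,seed=1,maxiter=400)
hub=h0+r.x[:3]; B=M@R.from_rotvec(r.x[3:]).as_matrix(); nn=-B[:,1]; L=hub-c
print("hub",hub.round(1),"shift",r.x.round(2),"cost",r.fun,"along",(L@n).round(1),"across vec",(L-n*(L@n)).round(1),"ang",np.arccos(nn@n).round(3))
print("needed shift tool mm",(M.T@(c+100*n-hub)).round(1), "tool y vs n rad",np.arccos(-M[:,1]@n).round(3))
for i,k in enumerate(("side","top")):
    uv=proj(PP[i],model(r.x)[0]); o=uv.mean(0).astype(int)-[25,25]; b=cv2.resize(PP[i]["color"][o[1]:o[1]+50,o[0]:o[0]+50],None,fx=8,fy=8,interpolation=cv2.INTER_CUBIC)
    for q in (uv-o+.5)*8: cv2.circle(b,tuple(int(v) for v in q),1,(0,0,255),-1)
    globals()["I"+k]=b
cv2.imwrite("pics/fit6.png",np.hstack([Iside,Itop]))
E
python3 fit6.py
```

```text
t 10.43 pos [ 474.2 -319.7  202.3] x ang 52.9 q [-0.37 -0.13  0.72  2.12  0.51  0.71  1.  ] F [ 0.3  0.3 -0.4] w 16.1
delta cm [-0.08  0.    0.14] deg [-0.09 -0.02  0.15]
side [298.65001251 240.30371132]
136 centroid [ 489.4 -332.6  215.8] along axis 101.0 2.3 normal err deg 5.4
top [399.06521255 190.5606064 ]
92 centroid [ 491.2 -331.7  216.8] along axis 101.7 1.9 normal err deg 2.0
hub [ 488.5 -329.   212. ] shift [ 0.66  0.1  -0.4   0.    0.01 -0.  ] cost -55.00223159790039 along 99.5 across vec [2.  0.3 0.6] ang 0.006
needed shift tool mm [-1.3 -0.5  1.6] tool y vs n rad 0.003
```

View pics/fit6.png

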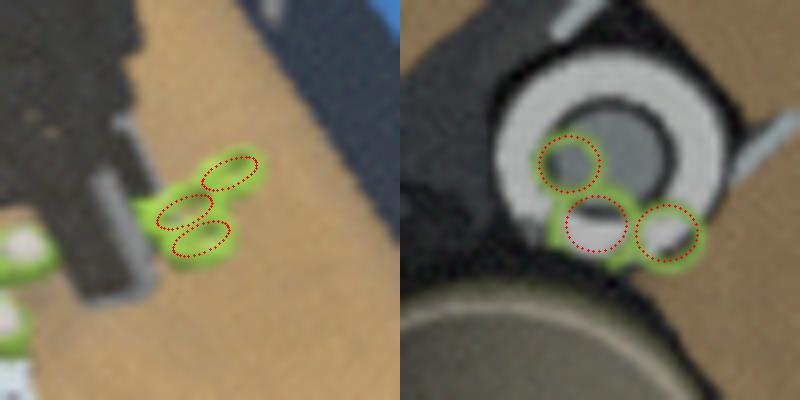

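```bash
cat > m5.py <<'E'
import io,contextlib
with contextlib.redirect_stdout(io.StringIO()):
    from m4 import *
def f(v):
    out=[]
    for i,nm in enumerate(("top","side")):
        out.append(res([v[2*i],v[2*i+1],125,v[4],v[5]],(nm,)))
    return np.concatenate(out)
for a0 in(1.9,2.3,2.7):
    r=least_squares(f,[519,-366,519,-366,a0,31.]);print(r.x.round(2),np.sqrt((r.fun**2).mean()).round(3))
for a in np.radians([121,126,131,136,141,146,151]):
    r=least_squares(lambda u:f([*u[:4],a,u[4]]),[519,-366,519,-366,31.]);print(np.degrees(a).round(),r.x.round(1),np.sqrt((r.fun**2).mean()).round(3))
# all-head depth: dark+white, inlier plane with bootstrap; foot: low points
for n in("top","side"):
    p,o=pickle.load(open(f"{n}0.pkl","rb")); C=cloud(p); g=p["color"].mean(-1)
    L=C-np.array([519.2,-366.8,125.3])
    m=(p["depth"]>0)&(np.linalg.norm(L,axis=-1)<29)
    P=C[m]
    for _ in range(5):
        q=np.c_[P[:,:2],np.ones(len(P))];k=np.linalg.lstsq(q,P[:,2],rcond=None)[0];d=P[:,2]-q@k;P=P[abs(d)<max(2.5*d.std(),1)]
    nn=np.array([-k[0],-k[1],1]);nn/=np.linalg.norm(nn);print(n,len(P),d.std().round(2),"az",np.degrees(np.arctan2(nn[1],nn[0])).round(1),"tilt",np.degrees(np.arccos(nn[2])).round(1))
E
python3 m5.py
```

```text
[ 519.31 -366.36  518.87 -365.49    2.46   31.27] 0.516
[ 519.3  -366.38  518.88 -365.49    2.46   31.27] 0.516
[ 519.36 -366.44  518.92 -365.49    2.49   31.2 ] 0.516
121.0 [ 519.5 -366.1  518.9 -365.7   32. ] 1.077
126.0 [ 519.5 -366.4  518.7 -365.7   31.8] 0.878
131.0 [ 519.3 -366.3  518.8 -365.6   31.6] 0.705
136.0 [ 519.4 -366.4  518.9 -365.5   31.4] 0.573
141.0 [ 519.4 -366.5  518.9 -365.5   31.3] 0.516
146.0 [ 519.3 -366.5  518.8 -365.5   31.1] 0.551
151.0 [ 519.4 -366.6  518.9 -365.4   30.9] 0.653
top 496 1.78 az 131.8 tilt 29.4
side 312 0.99 az 131.1 tilt 30.0
```

```bash
cat > m6.py <<'E'
import io,contextlib
with contextlib.redirect_stdout(io.StringIO()):
    from m5 import *
rows=[]
for az in(131,142):
    a=np.radians(az); r=least_squares(lambda u:f([*u[:4],a,u[4]]),[519,-366,519,-366,31.]); row=[]
    for i,nm in enumerate(("top","side")):
        p,cc=obs[nm]; uv=proj(p,circ([r.x[2*i],r.x[2*i+1],125,a,r.x[4]])); o=uv.mean(0).astype(int)-[22,18]
        b=cv2.resize(p["color"][o[1]:o[1]+36,o[0]:o[0]+44],None,fx=9,fy=8,interpolation=cv2.INTER_CUBIC)
        for q in (uv-o+.5)*[9,8]: cv2.circle(b,tuple(int(v) for v in q),1,(0,0,255),-1)
        for q in (cc-o+.5)[::6]*[9,8]: cv2.circle(b,tuple(int(v) for v in q),1,(0,255,0),-1)
        row.append(b)
    rows.append(np.hstack(row))
v=np.vstack(rows);print(v.shape);cv2.imwrite("pics/az.png",v)
E
python3 m6.py
```

```text
(576, 792, 3)
```

View pics/az.png

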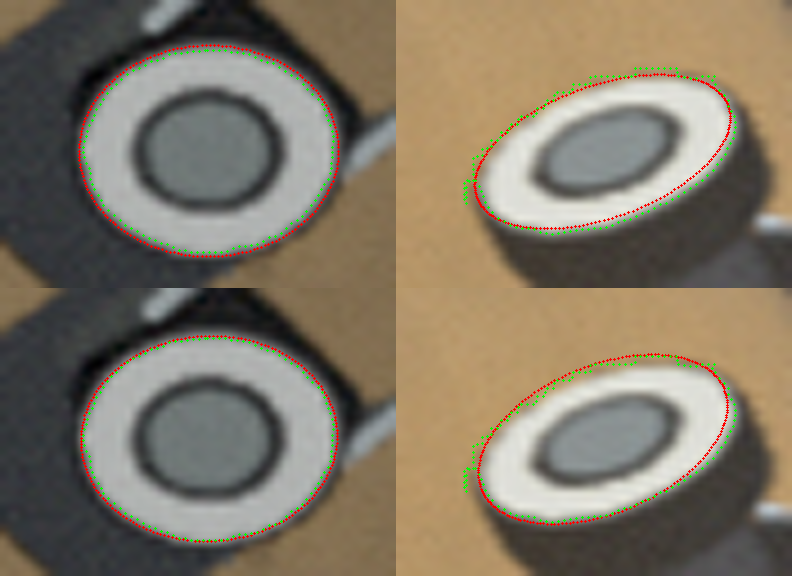

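The green contour leaks onto bright wood on the side view's upper edge, and that explains the ellipse fit's 142°. The 131° ellipse follows the ring, and both depth planes agree with it. I'm making a last small trim and letting it settle.

Request:
step_arm --deltas '[{"x": -0.1,"y": 0,"z": 0.1,"wx": 0,"wy": 0,"wz": 0,"gripper": 1},{"x": -0.1,"y": 0,"z": 0.1,"wx": 0,"wy": 0,"wz": 0,"gripper": 1},{"x": -0.1,"y": 0,"z": 0.1,"wx": 0,"wy": 0,"wz": 0,"gripper": 1},{"x": -0.1,"y": 0,"z": 0.1,"wx": 0,"wy": 0,"wz": 0,"gripper": 1},{"x": -0.1,"y": 0,"z": 0.1,"wx": 0,"wy": 0,"wz": 0,"gripper": 1},{"x": -0.1,"y": 0,"z": 0.1,"wx": 0,"wy": 0,"wz": 0,"gripper": 1},{"x": -0.1,"y": 0,"z": 0.1,"wx": 0,"wy": 0,"wz": 0,"gripper": 1},{"x": -0.1,"y": 0,"z": 0.1,"wx": 0,"wy": 0,"wz": 0,"gripper": 1}]' --newtons 40

```text
t: 11.2
position: [472.8, -320.0, 201.9]
orientation: [0.784, 0.357, -0.27, -0.43]
ft_force: [-1.3, -0.0, -0.2]
grip_width: 15.3
```

```bash
python3 chk.py; python3 fit6.py; python3 - <<'E'
from h import *
import pickle
print(ctrl.observe()["joint_vel"].round(3))
p=pickle.load(open("top_f.pkl","rb"));q=pickle.load(open("top0.pkl","rb"))[0]
a=p["color"][165:225,205:335];b=q["color"][165:225,205:335]
k=p["color"][190:240,105:170]
cv2.imwrite("pics/end.png",np.vstack([cv2.resize(np.hstack([a,b]),(780,180)),cv2.resize(k,(780,400),interpolation=cv2.INTER_CUBIC)]))
E
```

```text
t 11.2 pos [ 472.8 -320.   201.9] x ang 52.9 q [-0.37 -0.13  0.72  2.12  0.51  0.71  1.  ] F [-1.3 -0.  -0.2] w 15.3
delta cm [ 0.02 -0.    0.03] deg [-0.1  -0.02  0.15]
side [298.65001251 240.30371132]
135 centroid [ 488.8 -333.2  215.5] along axis 100.8 2.0 normal err deg 2.1
top [399.06521255 190.5606064 ]
104 centroid [ 490.5 -331.7  216.5] along axis 101.6 1.5 normal err deg 1.2
hub [ 486.4 -329.6  211.5] shift [-0.1  -0.23 -0.57  0.04 -0.01  0.01] cost -53.638221740722656 along 99.4 across vec [-0.2 -0.3  0.1] ang 0.04
needed shift tool mm [ 0.4 -0.6  0.1] tool y vs n rad 0.003
[ 0.    -0.002  0.001 -0.     0.001 -0.001  0.001]
```

View pics/end.png

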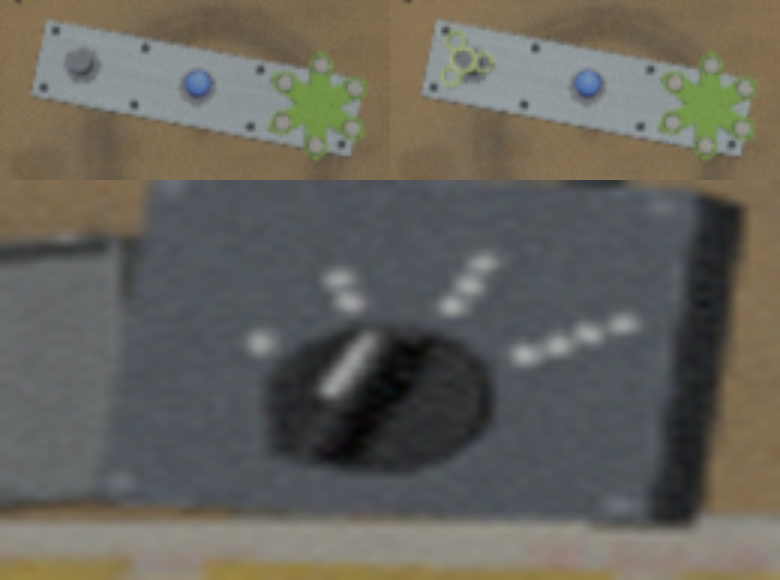

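The cap and spinner are unmoved, the left post is empty, and the pointer is parallel to the three-dot row. The arm is still, so I'm handing in.

```bash
python3 -c "
from rig import ctrl
print(ctrl.job_done())"
```

```text
the job is handed in; nothing more can be done
None
```

I turned the selector to the three-dot mark and let it go. Then I lifted the bare spinner body off its post by one ring and handed the job in at about 11.3 s, with the body held in front of the inspection camera (40 N grip). The hand-in reports no verdict.

**Last checks:**
- **Selector:** its pointer is parallel to the three-dot row to within about 0.03 rad, so it stands at about 1.4 rad.
- **Position:** a fit to both camera views puts the hub 99.4 mm out from the glass and under 1 mm off the lens axis.
- **Tilt:** the face is 0.006 to 0.04 rad from square by the same fit. Rougher depth planes gave 1 to 2 degrees.
- **Other parts:** the cap and six-armed spinner look unmoved next to the first picture, and the joints were still.

**Disagreements:**
- **Lens direction:** one ellipse fit put the camera's heading at about 142°, while the depth planes from both views gave 131°. I used 131° because the ellipse outline had leaked onto bright wood. Had 142° been right, the hub would be roughly 10 mm off the axis, close to the 12 mm limit.
- **Knob axis:** the grip settled about 2 mm from where the cameras put it, which I corrected partway through the turn.
- **Gripper opening:** it read 15 to 16 mm on the 18 mm ring. It also read about 1.5 mm low on the knob bar, so I took it as an offset.

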